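# Sort overhauled push-button valves by spring

### The job

Test the look-alike push-button valves in the two grey stands: press each button home once and feel the spring, a stiff one pushes back hard and comes up again, a weak one sinks easily and stays down. Lift every valve straight up out of its stand without tipping the stand; put the stiff ones in the rectangular tray and the weak ones in the round pan, standing or lying, each inside the rim. Leave the stands, the tray and the pan flat on the bench.

Things in the scene. Friction and masses are not known exactly. Their poses are not given: they have to be found in the camera images.
- valve_0_mid (a point): push-button valve (may be absent), square aluminium body 30 x 30 x 90 mm, 0.1 kg, black round button 26 mm wide, 8 mm thick on top; all look alike. Point: middle of the body, 45 mm above its underside; z to the button, x, y square to the flat sides (x along the stand's x). It stands in a stand's well, underside 4 mm above the bench, body 54 mm out of the stand
- valve_0_sleeve (a joint): travel of the steel sleeve (19 mm wide) under that valve's button: 0 as found, 0.003 m once the button has been pressed home; it moves at 2 N, carries the button down with it and stays
- valve_0_button (a joint): travel of the button into its sleeve, 0 to 0.007 m. Button top is 65 mm above the valve's middle, less both travels (10 mm in all). Stiff: after the sleeve's 3 mm it resists with 8 N, rising to 12 N at the stop, and returns to 0 when let go. Weak: sinks its 7 mm at 1 N, then the sleeve's 3 mm at 2 N, and stays down
- valve_1_mid (a point): push-button valve (may be absent), square aluminium body 30 x 30 x 90 mm, 0.1 kg, black round button 26 mm wide, 8 mm thick on top; all look alike. Point: middle of the body, 45 mm above its underside; z to the button, x, y square to the flat sides (x along the stand's x). It stands in a stand's well, underside 4 mm above the bench, body 54 mm out of the stand
- valve_1_sleeve (a joint): travel of the steel sleeve (19 mm wide) under that valve's button: 0 as found, 0.003 m once the button has been pressed home; it moves at 2 N, carries the button down with it and stays
- valve_1_button (a joint): travel of the button into its sleeve, 0 to 0.007 m. Button top is 65 mm above the valve's middle, less both travels (10 mm in all). Stiff: after the sleeve's 3 mm it resists with 8 N, rising to 12 N at the stop, and returns to 0 when let go. Weak: sinks its 7 mm at 1 N, then the sleeve's 3 mm at 2 N, and stays down
- valve_2_mid (a point): push-button valve (may be absent), square aluminium body 30 x 30 x 90 mm, 0.1 kg, black round button 26 mm wide, 8 mm thick on top; all look alike. Point: middle of the body, 45 mm above its underside; z to the button, x, y square to the flat sides (x along the stand's x). It stands in a stand's well, underside 4 mm above the bench, body 54 mm out of the stand
- valve_2_sleeve (a joint): travel of the steel sleeve (19 mm wide) under that valve's button: 0 as found, 0.003 m once the button has been pressed home; it moves at 2 N, carries the button down with it and stays
- valve_2_button (a joint): travel of the button into its sleeve, 0 to 0.007 m. Button top is 65 mm above the valve's middle, less both travels (10 mm in all). Stiff: after the sleeve's 3 mm it resists with 8 N, rising to 12 N at the stop, and returns to 0 when let go. Weak: sinks its 7 mm at 1 N, then the sleeve's 3 mm at 2 N, and stays down
- valve_3_mid (a point): push-button valve (may be absent), square aluminium body 30 x 30 x 90 mm, 0.1 kg, black round button 26 mm wide, 8 mm thick on top; all look alike. Point: middle of the body, 45 mm above its underside; z to the button, x, y square to the flat sides (x along the stand's x). It stands in a stand's well, underside 4 mm above the bench, body 54 mm out of the stand
- valve_3_sleeve (a joint): travel of the steel sleeve (19 mm wide) under that valve's button: 0 as found, 0.003 m once the button has been pressed home; it moves at 2 N, carries the button down with it and stays
- valve_3_button (a joint): travel of the button into its sleeve, 0 to 0.007 m. Button top is 65 mm above the valve's middle, less both travels (10 mm in all). Stiff: after the sleeve's 3 mm it resists with 8 N, rising to 12 N at the stop, and returns to 0 when let go. Weak: sinks its 7 mm at 1 N, then the sleeve's 3 mm at 2 N, and stays down
- valve_4_mid (a point): push-button valve (may be absent), square aluminium body 30 x 30 x 90 mm, 0.1 kg, black round button 26 mm wide, 8 mm thick on top; all look alike. Point: middle of the body, 45 mm above its underside; z to the button, x, y square to the flat sides (x along the stand's x). It stands in a stand's well, underside 4 mm above the bench, body 54 mm out of the stand
- valve_4_sleeve (a joint): travel of the steel sleeve (19 mm wide) under that valve's button: 0 as found, 0.003 m once the button has been pressed home; it moves at 2 N, carries the button down with it and stays
- valve_4_button (a joint): travel of the button into its sleeve, 0 to 0.007 m. Button top is 65 mm above the valve's middle, less both travels (10 mm in all). Stiff: after the sleeve's 3 mm it resists with 8 N, rising to 12 N at the stop, and returns to 0 when let go. Weak: sinks its 7 mm at 1 N, then the sleeve's 3 mm at 2 N, and stays down
- valve_5_mid (a point): push-button valve (may be absent), square aluminium body 30 x 30 x 90 mm, 0.1 kg, black round button 26 mm wide, 8 mm thick on top; all look alike. Point: middle of the body, 45 mm above its underside; z to the button, x, y square to the flat sides (x along the stand's x). It stands in a stand's well, underside 4 mm above the bench, body 54 mm out of the stand
- valve_5_sleeve (a joint): travel of the steel sleeve (19 mm wide) under that valve's button: 0 as found, 0.003 m once the button has been pressed home; it moves at 2 N, carries the button down with it and stays
- valve_5_button (a joint): travel of the button into its sleeve, 0 to 0.007 m. Button top is 65 mm above the valve's middle, less both travels (10 mm in all). Stiff: after the sleeve's 3 mm it resists with 8 N, rising to 12 N at the stop, and returns to 0 when let go. Weak: sinks its 7 mm at 1 N, then the sleeve's 3 mm at 2 N, and stays down
- stand_a: light grey free-standing plastic stand, 0.12 kg, base plate 80 (x) x 152 (y) x 4 mm, top rim 40 mm high, with three square wells 33 mm wide in a row along its y axis, at y = -46, 0 and +46 mm, open at the top; some wells may be empty. Origin at the centre of its underside, z up. It tips or comes along if a valve is pulled askew
- stand_b: light grey free-standing plastic stand, 0.12 kg, base plate 80 (x) x 152 (y) x 4 mm, top rim 40 mm high, with three square wells 33 mm wide in a row along its y axis, at y = -46, 0 and +46 mm, open at the top; some wells may be empty. Origin at the centre of its underside, z up. It tips or comes along if a valve is pulled askew
- oblong_tray: rectangular open steel tray for the stiff valves, 120 (x) x 154 (y) x 28 mm, walls and floor 3 mm thick, loose, 0.35 kg, empty at the start. Origin at the centre of its underside, z up
- round_pan: round open steel pan for the weak valves, 154 mm across the rim, 28 mm high, wall and floor 3 mm thick, loose, 0.35 kg, empty at the start. Origin at the centre of its underside, z up
There are look-alikes about, which are no part of the job. Leave any orange look-alike of the part that bears valve_2_mid alone.

How it is judged:
By the outcome, as a careful person would: the job done as asked, in the order asked, and still so for the second after the job is handed in, with the robot touching nothing.
Of valve_0, valve_1, valve_2, valve_3, valve_4, valve_5 only 4 to 5 are there at a start; the rules pass over those that are not, and their reading is None.
At some moment in a run one of stand_a, stand_b, oblong_tray, round_pan may be knocked a few centimetres aside while the robot is not near it.
It also fails if it takes over 210 s, if anything falls off the work surface, if the arm or the gripper's body presses on something with over 40 N, if the wrist force passes 120 N, or if a joint passes its speed limit or range.

### The arm

A 7-joint arm with a two-finger parallel gripper is mounted at the origin on a cart in front of the work surface, level with it; the furniture and walls round the work are solid. World frame = base frame: x ahead of the robot, y to its left, z up, the work surface at z = 0. Lengths are in mm, angles in rad, forces in N, time in s.
With the tool pointing down it reaches from about 350 to 900 mm from the base axis. Payload 7.2 kg.
Tool frame: the origin (TCP) lies between the finger pads; the fingertips stand 25 mm ahead of it and the grasp point (between the pads) lies 6 mm ahead of it; z points along the fingers, y is the direction in which the jaws open and shut (so a half turn about z gives the same grasp; the last joint's range is limited). The gripper opens to 88 mm and grips with 3 to 60 N. Pads are 20 mm wide; open, the fingers measure 115 mm over their backs; the gripper's body (75 mm by 178 mm) begins 61 mm behind the grasp point.
Start: joints at [1.123, 0.411, -0.013, 1.596, 0.006, 1.134, -0.082], TCP at [231.698, -580.469, 247.653] pointing down, gripper open.
Joint ranges: [-2.95, 2.95], [-0.29, 1.99], [-1.47, 1.44], [0.14, 2.54], [-1.03, 4.17], [0.13, 1.85], [-2.86, 2.86]. Speed limits (rad/s): [2.39, 2.39, 3.01, 3.01, 3.14, 3.14, 3.14].

### API

Orientations are given as a unit quaternion [w, x, y, z].
In Python, from cell import bot gives the robot as it stands.
- The arm moves only by the tool drive_tool, never from a script. Its argument "commands" is a list that holds one entry, the list of rows, each a list of 5 numbers: the opening, from -1 (shut) to 1 (fully open), then the shift along the tool's x, y, z in m, then the turn about the tool's z in degrees. A call has exactly 8 rows; each row shifts and turns the commanded pose from where the row before left it, along the tool's axes as they then stand; what a row does not reach is not made up. A row lasts 1/8 s, in which the tool goes at most 62.5 mm and 10.7 degrees, less where a joint would pass 70% of its speed; a pose out of reach is approached as far as the arm can. A call is refused whole if a number of a shift passes 0.0625 or a number of a turn 10.7, either way. A call with a gripper value outside its range is refused whole. The fingers move at their own pace and stop on an object; "force" is the grip in N (left out, the last holds). Time passes only in rows, so rows that do not move let the fingers close, or fill a call up. It gives the time, the measured TCP pose, the force and the opening at its end, in the units of the state.
- bot.get_state(): the state, without advancing time (a new reading comes with each control period).
- bot.camera(name): name is "scene" or "top" or "wrist"; returns the picture (480x640x3 uint8, red, green, blue); there is no depth.
- bot.calibration(name): a dict with "fx", "fy", "cx", "cy" (pixels), "k1" (the pictures are not rectified: a ray, as slopes to the right and down, at radius r is drawn at 1 + k1 r^2 times it, then the intrinsics apply), "R" (3x3) and "t" (3): a world point X has camera coordinates R X + t; the wrist camera has in their place "T_tool_cam" (4x4, takes a point from camera to tool coordinates, whose origin is the TCP and whose axes are the flange's). Camera axes: x right, y down, z forward; pixel columns grow to the right and rows downward; lengths in mm; the calibration is good to about 2 mm. A picture is of the moment at which its call begins: read the wrist's pose just before it. calibration takes no time and is no camera call.
- bot.close_job(): hands the job in, once; it reports no verdict.
The state is a dict: "clock": time; "qpos": joint angles; "joint_vel": joint speeds; "joint_torque": joint torques, N m; "tcp_pos": TCP position; "ee_rot": TCP orientation; "wrist_force": force on the tool from outside, world axes, zero at the start; "ft_torque": the same for the moment, N m; "finger_gap": opening from 0.0 (shut) to 1.0 (fully open).
Only numpy, scipy, OpenCV 4.12 (cv2) and the standard library are available. Lean on these libraries where they do the work, as an engineer would, in place of code of your own. Each camera call takes 0.05 s, during which the arm holds its last target. There are 200 camera calls.

## Working session

There is one attempt and no reset: what is moved stays moved. The work goes in short steps, Python scripts to look and compute and a tool call to move; the robot and the scene stay as the last step left them, time stands still between calls to the robot, and variables do not carry over. Pictures are saved under pics/ and viewed, about 12 in all and at most 16, crops included, and the job is handed in when it is done.

Besides the shell and the picture viewer there is one more tool, called after "Request:" as a command line: name --argument value ..., lists and objects as JSON in quotes. drive_tool: Moves the arm, as the interface text tells. Its arguments: {"type":"object","properties":{"commands":{"type":"array"},"force":{"type":"number"}},"required":["commands"]}

```bash
mkdir -p pics
cat > h.py <<'E'
import numpy as np, cv2
from cell import bot
from scipy.spatial.transform import Rotation as Ro
def snap(n,f):
    s=bot.get_state(); im=bot.camera(n); cv2.imwrite('pics/'+f,im[:,:,::-1]); return s,im
def pose(s):
    q=s['ee_rot']; return Ro.from_quat([q[1],q[2],q[3],q[0]]).as_matrix(), np.array(s['tcp_pos'])
def ray(n,uv,s=None):
    c=bot.calibration(n); u=np.array([(uv[0]-c['cx'])/c['fx'],(uv[1]-c['cy'])/c['fy']])
    p=u.copy()
    for _ in range(20): p=u/(1+c['k1']*(p@p))
    d=np.array([*p,1.])
    if n=='wrist':
        R,t=pose(s); T=np.array(c['T_tool_cam']); return R@T[:3,3]+t, R@T[:3,:3]@d
    R=np.array(c['R']);t=np.array(c['t']); return -R.T@t, R.T@d
def at(n,uv,z,s=None):
    o,d=ray(n,uv,s); return o+d*(z-o[2])/d[2]
def proj(n,X,s=None):
    c=bot.calibration(n); X=np.array(X,float)
    if n=='wrist':
        R,t=pose(s); T=np.array(c['T_tool_cam']); p=T[:3,:3].T@(R.T@(X-t)-T[:3,3])
    else: p=np.array(c['R'])@X+np.array(c['t'])
    x=p[:2]/p[2]; x=x*(1+c['k1']*(x@x)); return np.array([c['fx']*x[0]+c['cx'],c['fy']*x[1]+c['cy']])
E
python3 - <<'E'
from h import *
s,_=snap('top','top0.png'); snap('scene','sc0.png'); print(s)
for n in ('top','scene','wrist'): print(bot.calibration(n))
E
```

```text
{'clock': 0.0, 'qpos': array([ 1.12281293,  0.41184724, -0.0127194 ,  1.5970511 ,  0.0055809 ,
        1.13427901, -0.08219619]), 'joint_vel': array([-0.00077561, -0.00021344,  0.0004098 ,  0.00117851,  0.00028243,
        0.00191412, -0.00177473]), 'joint_torque': array([ 2.50787334e-04, -5.87956774e+01,  6.41950853e-01, -2.91069496e+01,
       -5.37514582e-02,  1.84401800e-02,  8.39846916e-05]), 'tcp_pos': array([ 231.4998999 , -580.04450315,  246.83891846]), 'ee_rot': array([-7.51032175e-04,  9.82021824e-01,  1.88765824e-01, -1.90043352e-04]), 'wrist_force': array([ 0.80780262, -0.40102832,  1.046866  ]), 'ft_torque': array([-0.0054067 , -0.02841355, -0.00074919]), 'finger_gap': 1.0005559894952465}
{'fx': 489.46236003577434, 'fy': 489.46236003577434, 'cx': 310.80039640275464, 'cy': 232.28228774777642, 'k1': -0.02050655815555003, 'R': array([[ 0.01310851, -0.99987336, -0.0090234 ],
       [-0.9929008 , -0.01194911, -0.11834362],
       [ 0.11822081,  0.01051065, -0.9929317 ]]), 't': array([  65.2278629 ,  510.10393566, 1137.31514968])}
{'fx': 437.97071105340984, 'fy': 437.97071105340984, 'cx': 315.40048345418114, 'cy': 239.40386753173033, 'k1': -0.09298677604439609, 'R': array([[ 0.56718213, -0.82357398, -0.00550784],
       [-0.35930663, -0.24142002, -0.90145168],
       [ 0.74108244,  0.51326628, -0.43284471]]), 't': array([-229.340141  ,  258.65143208,  836.224134  ])}
{'fx': 359.20118625574446, 'fy': 359.20118625574446, 'cx': 319.14895143760486, 'cy': 238.6336539233325, 'k1': 0.01931287227181648, 'T_tool_cam': array([[ 8.87318814e-04, -9.57127350e-01, -2.89666097e-01,
         7.95746335e+01],
       [ 9.99999606e-01,  8.53696610e-04,  2.42424264e-04,
         3.43187166e-01],
       [ 1.52560717e-05, -2.89666198e-01,  9.57127731e-01,
        -1.36401479e+02],
       [ 0.00000000e+00,  0.00000000e+00,  0.00000000e+00,
         1.00000000e+00]])}
```

View pics/top0.png

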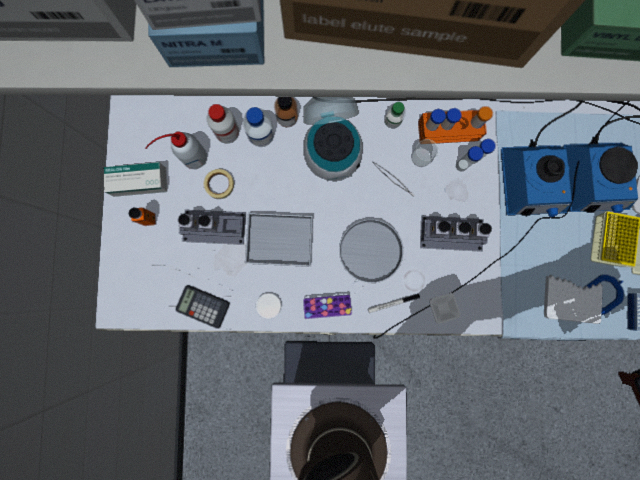

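View pics/sc0.png

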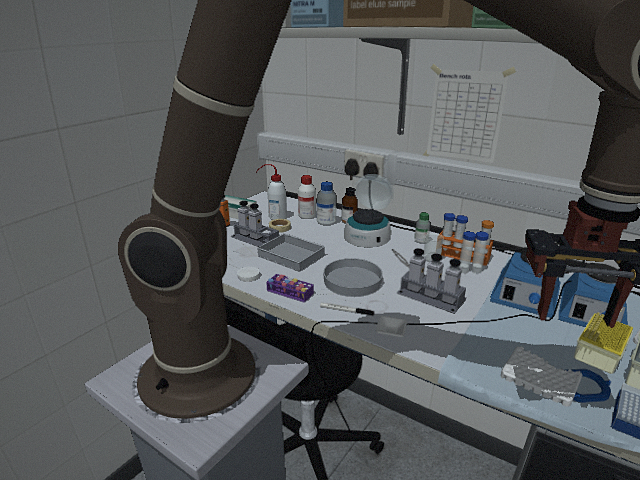

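The left stand (around px 211,226) holds 2 valves and the right stand (around px 455,230) holds 3. The tray is near (280,238) and the pan near (371,250). The orange look-alike is at (142,215). Next I'll enlarge crops of the stands and containers.

Run:
```python
from h import *
im=cv2.imread('pics/top0.png')
a=cv2.resize(im[190:270,170:330],None,fx=5,fy=3.75*4/3,interpolation=cv2.INTER_CUBIC)[:, :800]
b=cv2.resize(im[200:260,400:500],None,fx=5,fy=5,interpolation=cv2.INTER_CUBIC)
c=np.zeros((600,800,3),np.uint8); c[:300]=cv2.resize(im[200:260,170:330],(800,300),interpolation=cv2.INTER_CUBIC); c[300:,:]=cv2.resize(im[200:260,335:495],(800,300),interpolation=cv2.INTER_CUBIC)
cv2.imwrite('pics/crop0.png',c)
```

```text
(no output)
```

View pics/crop0.png

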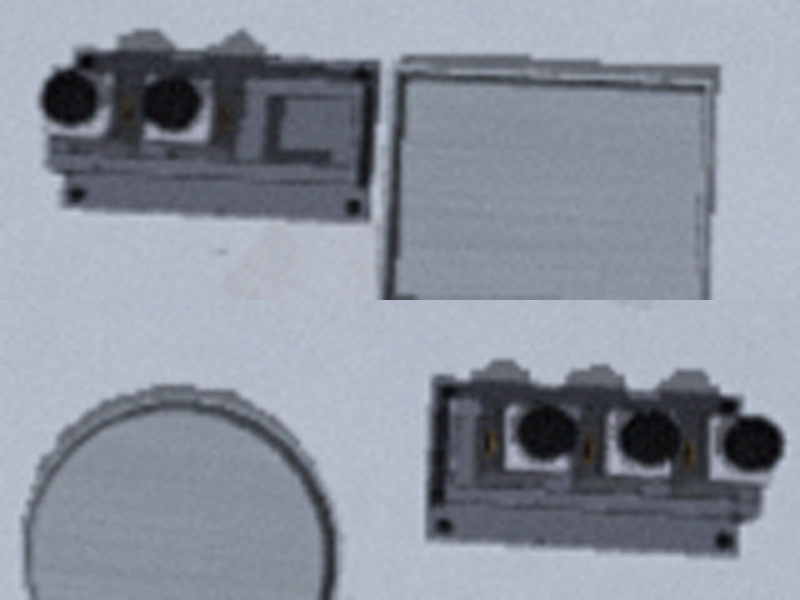

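Run:
```python
from h import *
for p in [(184,219.4),(204.4,220.4),(444.2,226.2),(464.8,227.4),(485.2,228.6)]: print('btn',at('top',p,114).round(1))
for p in [(183,241.2),(243.5,243.3),(185,209.5),(245.3,212.3)]: print('baseA',at('top',p,4).round(1))
for p in [(420.5,307.5-300+200),(420.5,247.7),(482.5,250.5),(483.5,219.5)]: print('baseB',at('top',p,4).round(1))
for p in [(248.5,213.5),(313,215),(246.5,261.5),(311.5,264.5),(280,239)]: print('tray',at('top',p,28).round(1))
for p in [(340.5,250),(401.5,250),(371,281),(371,219.5)]: print('pan',at('top',p,28).round(1))
print('orange',at('top',(135,212),100).round(1),at('top',(148,217),50))
R,t=pose(bot.get_state()); print(R.round(3))
```

```text
btn [524.8 353.9 114. ]
btn [523.1 308.1 114. ]
btn [ 516.4 -224.6  114. ]
btn [ 514.3 -270.2  114. ]
btn [ 512.2 -315.4  114. ]
baseA [486.7 384.1   4. ]
baseA [483.4 235.7   4. ]
baseA [565.2 382.6   4. ]
baseA [559.9 233.5   4. ]
baseB [ 576.9 -196.4    4. ]
baseB [ 477.9 -195.1    4. ]
baseB [ 472.9 -345.6    4. ]
baseB [ 549.  -350.2    4. ]
tray [553.3 222.2  28. ]
tray [551.4  66.9  28. ]
tray [437.7 223.7  28. ]
tray [432.6  69.   28. ]
tray [492.5 145.   28. ]
pan [4.679e+02 4.000e-01 2.800e+01]
pan [ 469.7 -144.6   28. ]
pan [395.4 -72.   28. ]
pan [542.1 -72.2  28. ]
orange [542.5 470.2 100. ] [538.72818944 457.33530937  50.        ]
[[ 0.929  0.371 -0.001]
 [ 0.371 -0.929  0.001]
 [-0.    -0.001 -1.   ]]
```

Request:
drive_tool --commands '[[[-1,0.047,-0.023,0,0],[-1,0.047,-0.023,0,0],[-1,0.047,-0.023,0,0],[-1,0.047,-0.023,0,0],[-1,0.047,-0.023,0,0],[-1,0.047,-0.023,0,0],[-1,0.047,-0.023,0,0],[-1,0.047,-0.023,0,0]]]' --force 20

```text
clock: 1.1
tcp_pos: [513.4, -268.8, 247.4]
ee_rot: [-0.0, 0.982, 0.189, -0.0]
wrist_force: [0.9, -0.3, 0.1]
finger_gap: 0.128
```

Request:
drive_tool --commands '[[[-1,0,0,0,-10],[-1,0,0,0,-10],[-1,0,0,0,-10],[-1,0,0,0,-10],[-1,0,0,0,-10],[-1,0,0,0,-10],[-1,0,0,0,-5.6],[-1,0,0,0,0]]]'

```text
clock: 2.1
tcp_pos: [512.4, -270.2, 247.3]
ee_rot: [-0.0, 0.724, 0.69, -0.0]
wrist_force: [0.9, -0.4, 0.3]
finger_gap: 0.007
```

```bash
cat >> h.py <<'E'
def delta(s,X,yaw=None):
    "tool-frame shift (mm) to TCP X; turn so tool y is at world angle yaw deg"
    R,t=pose(s); d=R.T@(np.array(X,float)-t); a=np.degrees(np.arctan2(R[1,1],R[0,1]))
    print('tcp',t.round(1),'ytool ang',a.round(2),'dtool',d.round(1),'turn',None if yaw is None else round(-(yaw-a),2), 'F',s['wrist_force'].round(1),'clk',round(s['clock'],2))
E
python3 - <<'E'
from h import *
s,_=snap('wrist','w1.png'); delta(s,(514.3,-270.2,150),-2.6)
for p in [(516.4,-224.6,114),(514.3,-270.2,114),(512.2,-315.4,114)]: print(proj('wrist',p,s).round(1))
E
```

```text
tcp [ 512.4 -270.2  247.3] ytool ang -2.69 dtool [ 0.1  2.  97.3] turn -0.09 F [ 0.9 -0.4  0.3] clk 2.1
[321.7 177. ]
[321.5 235.8]
[321.4 288.9]
```

View pics/w1.png

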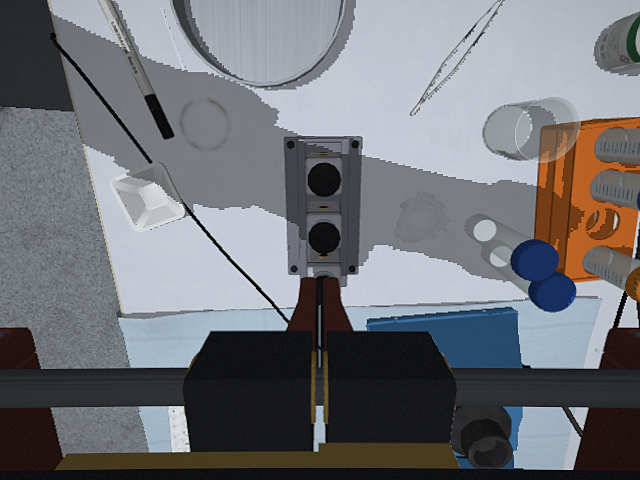

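The wrist view shows the stand's two buttons at (324,180) and (324,238), which is 2–3 px from the prediction. The third is hidden behind the fingers at about row 290.

Run:
```python
from h import *
s=bot.get_state()
b=[at('wrist',p,114,s) for p in [(324,180),(324,238)]]; print(b, b[1]*2-b[0])
delta(s,b[0]+[0,0,30],-2.6); delta(s,2*b[1]-b[0]+[0,0,30])
print([at('wrist',p,4,s).round(1) for p in [(287,137),(363,136)]])
```

```text
[array([ 518.1880514 , -226.93459805,  114.        ]), array([ 516.21279028, -272.14362598,  114.        ])] [ 514.23752917 -317.35265391  114.        ]
tcp [ 512.5 -270.2  247.3] ytool ang -2.78 dtool [ 43.5   3.7 103.3] turn -0.18 F [-0.5  0.3 -0.4] clk 2.15
tcp [ 512.5 -270.2  247.3] ytool ang -2.78 dtool [-47.    4.1 103.3] turn None F [-0.5  0.3 -0.4] clk 2.15
[array([ 483.2, -196.4,    4. ]), array([ 560.4, -199.1,    4. ])]
```

Request:
drive_tool --commands '[[[-1,0.0218,0.002,0,0],[-1,0.0218,0.002,0,0],[-1,0,0,0.03,0],[-1,0,0,0.03,0],[-1,0,0,0.03,0],[-1,0,0,0.013,0],[-1,0,0,0,0],[-1,0,0,0,0]]]'

```text
clock: 3.15
tcp_pos: [519.4, -227.0, 145.7]
ee_rot: [0.001, 0.723, 0.69, 0.0]
wrist_force: [1.3, -0.2, 0.9]
finger_gap: 0.006
```

Request:
drive_tool --commands '[[[-1,0,0,0.003,0],[-1,0,0,0.002,0],[-1,0,0,0.002,0],[-1,0,0,0.002,0],[-1,0,0,0.001,0],[-1,0,0,0,0],[-1,0,0,0,0],[-1,0,0,0,0]]]'

```text
clock: 4.15
tcp_pos: [518.6, -226.8, 134.6]
ee_rot: [-0.0, 0.723, 0.691, -0.0]
wrist_force: [-0.5, -0.5, 0.4]
finger_gap: 0.006
```

Request:
drive_tool --commands '[[[-1,0,0,0.002,0],[-1,0,0,0.001,0],[-1,0,0,0.001,0],[-1,0,0,0.001,0],[-1,0,0,0.001,0],[-1,0,0,0,0],[-1,0,0,0,0],[-1,0,0,0,0]]]'

```text
clock: 5.15
tcp_pos: [518.8, -226.8, 128.7]
ee_rot: [0.0, 0.723, 0.691, 0.0]
wrist_force: [-0.4, -0.4, 3.3]
finger_gap: 0.008
```

Request:
drive_tool --commands '[[[-1,0,0,0.001,0],[-1,0,0,0.001,0],[-1,0,0,0,0],[-1,0,0,0,0],[-1,0,0,0,0],[-1,0,0,0,0],[-1,0,0,0,0],[-1,0,0,0,0]]]'

```text
clock: 6.15
tcp_pos: [519.3, -226.9, 127.5]
ee_rot: [0.001, 0.723, 0.691, 0.0]
wrist_force: [-1.6, 0.8, 9.9]
finger_gap: 0.005
```

Contact was soft up to about 10 mm of travel and then hit a hard stop, so this valve is weak. I'll back off, open and grasp it.

Request:
drive_tool --commands '[[[0.3,0,0,-0.01,0],[0.3,0,0,-0.02,0],[0.3,0,0,0,0],[0.3,0,0,0,0],[0.3,0,0,0,0],[0.3,0,0,0,0],[0.3,0,0,0,0],[0.3,0,0,0,0]]]'

```text
clock: 7.15
tcp_pos: [518.7, -226.8, 156.5]
ee_rot: [-0.0, 0.723, 0.691, -0.0]
wrist_force: [0.8, -0.2, 0.1]
finger_gap: 0.65
```

Run:
```python
from h import *
s,_=snap('wrist','w2.png'); delta(s,(518.4,-226.8,78),-2.6); print(s['finger_gap'])
for z in (104,114): print(z,[proj('wrist',(518.4,-226.8,z),s).round(1) for _ in [0]])
```

```text
tcp [ 518.7 -226.8  156.5] ytool ang -2.64 dtool [-0.  -0.3 78.5] turn -0.04 F [ 0.8 -0.2  0.1] clk 7.15
0.6503262899415195
104 [array([318.5, 276.1])]
114 [array([318.4, 283.3])]
```

View pics/w2.png

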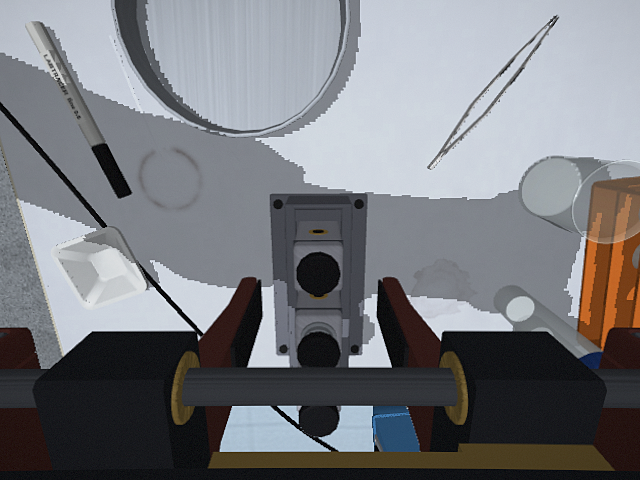

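The pressed button sits at (318,274), which matches a top height of 104 mm. It stayed down, so it is weak. I'll grasp and lift it.

Request:
drive_tool --commands '[[[0.3,0,0,0.03,0],[0.3,0,0,0.03,0],[0.3,0,0,0.0185,0],[0.3,0,0,0,0],[-1,0,0,0,0],[-1,0,0,0,0],[-1,0,0,0,0],[-1,0,0,0,0]]]' --force 20

```text
clock: 8.2
tcp_pos: [519.0, -227.0, 78.8]
ee_rot: [0.001, 0.723, 0.691, 0.0]
wrist_force: [-1.0, -0.4, 4.6]
finger_gap: 0.345
```

Request:
drive_tool --commands '[[[-1,0,0,0,0],[-1,0,0,0,0],[-1,0,0,-0.01,0],[-1,0,0,-0.02,0],[-1,0,0,-0.02,0],[-1,0,0,-0.02,0],[-1,0,0,-0.02,0],[-1,0,0,0,0]]]'

```text
clock: 9.2
tcp_pos: [519.5, -227.0, 169.7]
ee_rot: [0.001, 0.723, 0.691, 0.001]
wrist_force: [0.6, -0.5, -1.4]
finger_gap: 0.343
```

Run:
```python
from h import *
s,_=snap('scene','s2.png'); delta(s,(450,-95,170),-2.6); print(s['finger_gap'])
snap('top','t2.png')
a=cv2.imread('pics/s2.png')[160:460,220:620];b=cv2.imread('pics/t2.png')[190:290,230:510]
c=np.zeros((600,800,3),np.uint8);c[:300,:400]=a;c[314:600,:800]=cv2.resize(b,(800,286));cv2.imwrite('pics/c2.png',c)
```

```text
tcp [ 519.5 -227.   169.7] ytool ang -2.64 dtool [128.7 -75.5  -0.6] turn -0.04 F [ 0.6 -0.5 -1.4] clk 9.2
0.34267707803827807
```

View pics/c2.png

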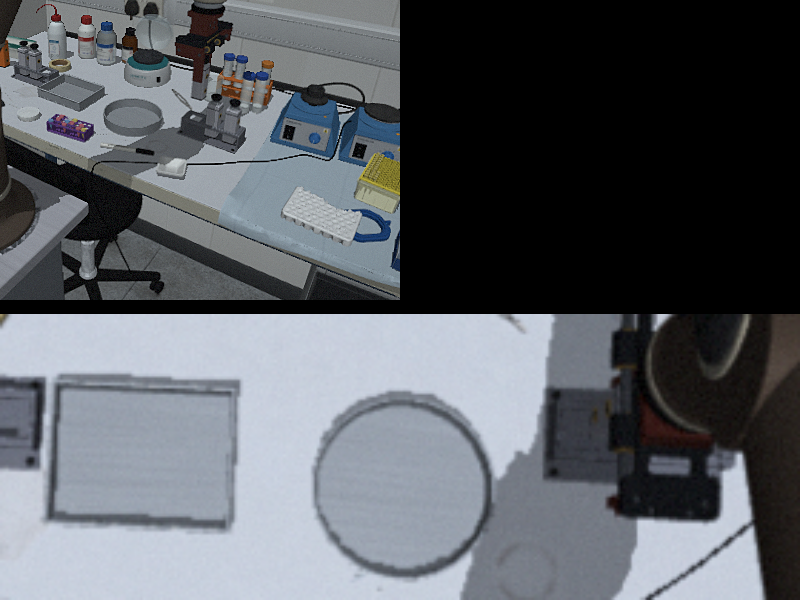

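The valve is held at 30 mm, the stand is flat, and the pan and tray have not moved. I'll place it in the pan at about (469,-115).

Request:
drive_tool --commands '[[[-1,0.0365,-0.0185,0,0],[-1,0.0365,-0.0185,0,0],[-1,0.0365,-0.0185,0,0],[-1,0,0,0,0],[-1,0,0,0.04,0],[-1,0,0,0.035,0],[-1,0,0,0.01,0],[-1,0,0,0,0]]]'

```text
clock: 10.3
tcp_pos: [468.1, -115.1, 82.7]
ee_rot: [-0.001, 0.723, 0.691, -0.0]
wrist_force: [0.3, 0.2, -1.8]
finger_gap: 0.34
```

Request:
drive_tool --commands '[[[-1,0,0,0.004,0],[-1,0,0,0.002,0],[-1,0,0,0,0],[0.3,0,0,0,0],[0.3,0,0,0,0],[0.3,0,0,0,0],[0.3,0,0,0,0],[0.3,0,0,-0.02,0]]]'

```text
clock: 11.3
tcp_pos: [467.3, -114.7, 96.3]
ee_rot: [-0.001, 0.723, 0.691, -0.001]
wrist_force: [0.6, 0.5, -0.5]
finger_gap: 0.65
```

Request:
drive_tool --commands '[[[0.3,0,0,-0.05,0],[0.3,0,0,-0.05,0],[-1,-0.0385,0.014,0,0],[-1,-0.0385,0.014,0,0],[-1,-0.0385,0.014,0,0],[-1,-0.0385,0.014,0,0],[-1,0,0,0,0],[-1,0,0,0,0]]]'

```text
clock: 12.3
tcp_pos: [516.9, -270.5, 196.8]
ee_rot: [-0.001, 0.723, 0.691, 0.0]
wrist_force: [-0.1, 0.2, 0.7]
finger_gap: 0.02
```

Run:
```python
from h import *
s,_=snap('wrist','w3.png'); delta(s,(516.2,-272.1,140),-2.6)
print([proj('wrist',p,s).round(1) for p in [(516.2,-272.1,114),(514.2,-317.4,114),(469,-72,28)]])
```

```text
tcp [ 516.9 -270.5  196.8] ytool ang -2.62 dtool [-1.7 -0.6 56.8] turn -0.02 F [-0.1  0.2  0.7] clk 12.3
[array([318.1, 260.3]), array([318.2, 322.6]), array([239.3, -42.8])]
```

View pics/w3.png

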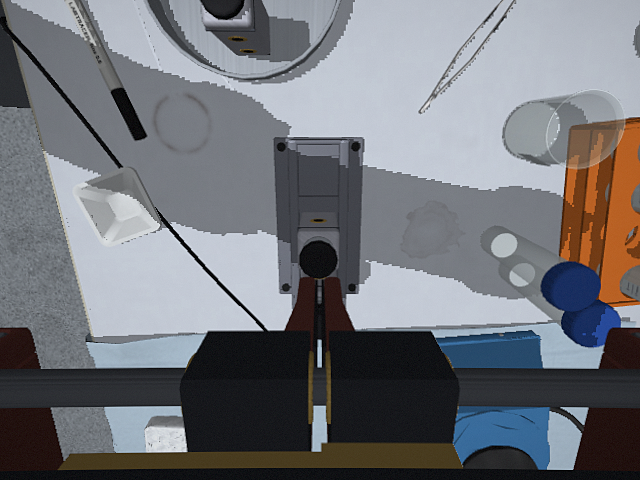

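The button is at (318,260), exactly as predicted, and the placed valve stands in the pan at the top of the picture. I'll press this one now.

Request:
drive_tool --commands '[[[-1,-0.0015,0,0.03,0],[-1,0,0,0.025,0],[-1,0,0,0.002,0],[-1,0,0,0.002,0],[-1,0,0,0.002,0],[-1,0,0,0.002,0],[-1,0,0,0,0],[-1,0,0,0,0]]]'

```text
clock: 13.35
tcp_pos: [517.2, -272.8, 134.4]
ee_rot: [0.0, 0.723, 0.691, 0.0]
wrist_force: [-0.2, 0.6, 0.6]
finger_gap: 0.005
```

Request:
drive_tool --commands '[[[-1,0,0,0.001,0],[-1,0,0,0.001,0],[-1,0,0,0.001,0],[-1,0,0,0.001,0],[-1,0,0,0,0],[-1,0,0,0,0],[-1,0,0,0,0],[-1,0,0,0,0]]]'

```text
clock: 14.35
tcp_pos: [517.0, -272.8, 130.1]
ee_rot: [-0.0, 0.723, 0.691, -0.0]
wrist_force: [0.3, 1.1, 1.1]
finger_gap: 0.008
```

Weak so far (1.1 N at about 8 mm of travel). I'll press on to the stop and then back off.

Request:
drive_tool --commands '[[[-1,0,0,0.001,0],[-1,0,0,0.001,0],[-1,0,0,0.001,0],[-1,0,0,0.001,0],[-1,0,0,0,0],[-1,0,0,0,0],[-1,0,0,0,0],[-1,0,0,0,0]]]'

```text
clock: 15.35
tcp_pos: [518.0, -272.9, 127.4]
ee_rot: [0.001, 0.723, 0.691, 0.0]
wrist_force: [-0.5, 0.9, 10.5]
finger_gap: 0.005
```

Request:
drive_tool --commands '[[[0.3,0,0,-0.01,0],[0.3,0,0,-0.02,0],[0.3,0,0,0,0],[0.3,0,0,0,0],[0.3,0,0,0,0],[0.3,0,0,0,0],[0.3,0,0,0,0],[0.3,0,0,0,0]]]'

```text
clock: 16.35
tcp_pos: [517.0, -272.8, 156.0]
ee_rot: [-0.0, 0.723, 0.691, -0.0]
wrist_force: [0.2, -0.4, -0.1]
finger_gap: 0.651
```

Run:
```python
from h import *
s,im=snap('wrist','w4.png'); delta(s,(516.4,-272.3,78),-2.6); print(s['finger_gap'])
for z in (104,114): print(z,proj('wrist',(516.4,-272.3,z),s).round(1))
g=im[200:340,270:370].max(2)<45
n,l,st,c=cv2.connectedComponentsWithStats(g.astype(np.uint8)); print([(st[i],c[i]+[270,200]) for i in range(1,n) if st[i][4]>400])
```

```text
tcp [ 517.  -272.8  156. ] ytool ang -2.64 dtool [ 0.4 -0.6 78. ] turn -0.04 F [ 0.2 -0.4 -0.1] clk 16.35
0.6508628875773929
104 [317.8 275.6]
114 [317.7 282.8]
[(array([  26,   52,   44,   45, 1482], dtype=int32), array([317.02361673, 273.69905533]))]
```

The button stayed down (row 273.7, the same as the first), so this one is weak too. I'll grasp and lift it.

Request:
drive_tool --commands '[[[0.3,0,0,0.03,0],[0.3,0,0,0.03,0],[0.3,0,0,0.0175,0],[0.3,0,0,0,0],[-1,0,0,0,0],[-1,0,0,0,0],[-1,0,0,0,0],[-1,0,0,0,0]]]'

```text
clock: 17.4
tcp_pos: [517.4, -273.1, 79.4]
ee_rot: [0.001, 0.723, 0.691, 0.0]
wrist_force: [0.6, 1.1, 4.7]
finger_gap: 0.341
```

Request:
drive_tool --commands '[[[-1,0,0,0,0],[-1,0,0,0,0],[-1,0,0,-0.01,0],[-1,0,0,-0.02,0],[-1,0,0,-0.02,0],[-1,0,0,-0.03,0],[-1,0,0,-0.05,0],[-1,0,0,0,0]]]'

```text
clock: 18.4
tcp_pos: [519.1, -273.4, 212.9]
ee_rot: [0.003, 0.723, 0.691, 0.001]
wrist_force: [-0.6, -0.2, -2.0]
finger_gap: 0.337
```

Run:
```python
from h import *
s,_=snap('top','t3.png'); print(s['finger_gap'])
delta(s,(469,-65,90),-2.6)
b=cv2.imread('pics/t3.png')[190:290,170:510]; cv2.imwrite('pics/c3.png',cv2.resize(b,(800,236),interpolation=cv2.INTER_CUBIC))
```

```text
0.3368197283476927
tcp [ 519.1 -273.4  212.9] ytool ang -2.63 dtool [206.2 -60.4 122. ] turn -0.03 F [-0.6 -0.2 -2. ] clk 18.4
```

View pics/c3.png

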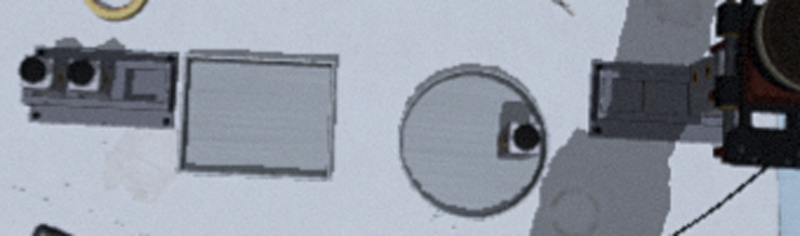

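The first valve stands in the pan, and the tray, pan and stands are unchanged. I'll place the second at about (469,-65).

Request:
drive_tool --commands '[[[-1,0.05,-0.015,0,0],[-1,0.05,-0.015,0,0],[-1,0.05,-0.015,0,0],[-1,0.056,-0.0155,0,0],[-1,0,0,0.04,0],[-1,0,0,0.05,0],[-1,0,0,0.04,0],[-1,0,0,0,0]]]'

```text
clock: 19.45
tcp_pos: [464.0, -63.7, 76.1]
ee_rot: [-0.002, 0.723, 0.691, -0.002]
wrist_force: [-0.3, 0.3, 0.2]
finger_gap: 0.338
```

Request:
drive_tool --commands '[[[-1,0,0,0.002,0],[-1,0,0,0.0015,0],[-1,0,0,0,0],[0.3,0,0,0,0],[0.3,0,0,0,0],[0.3,0,0,0,0],[0.3,0,0,-0.02,0],[0.3,0,0,-0.05,0]]]'

```text
clock: 20.45
tcp_pos: [464.6, -64.0, 144.3]
ee_rot: [-0.002, 0.723, 0.691, -0.001]
wrist_force: [0.1, -0.1, 0.3]
finger_gap: 0.65
```

Run:
```python
from h import *
delta(bot.get_state(),(514.5,-318,200),-2.6)
```

```text
tcp [464.6 -64.  144.3] ytool ang -2.61 dtool [-251.4   61.1  -56.2] turn -0.01 F [ 0.1 -0.1  0.3] clk 20.45
```

Request:
drive_tool --commands '[[[0.3,0,0,-0.056,0],[-1,0,0,0,0],[-1,-0.05,0.012,0,0],[-1,-0.05,0.012,0,0],[-1,-0.05,0.012,0,0],[-1,-0.05,0.012,0,0],[-1,-0.051,0.013,0,0],[-1,0,0,0,0]]]'

```text
clock: 21.45
tcp_pos: [514.2, -322.3, 199.1]
ee_rot: [-0.001, 0.725, 0.688, -0.001]
wrist_force: [0.0, -0.3, -1.3]
finger_gap: 0.007
```

Run:
```python
from h import *
s,im=snap('wrist','w5.png'); delta(s,(514.3,-317.6,138),-2.6)
print(proj('wrist',(514.3,-317.6,114),s).round(1))
g=im[200:300,250:390].max(2)<45
n,l,st,c=cv2.connectedComponentsWithStats(g.astype(np.uint8)); print([(st[i],(c[i]+[250,200]),at('wrist',c[i]+[250,200],114,s)) for i in range(1,n) if st[i][4]>300])
```

```text
tcp [ 514.2 -322.3  199.1] ytool ang -2.99 dtool [ 4.8 -0.  61.1] turn -0.39 F [ 0.  -0.3 -1.3] clk 21.45
[319.  249.7]
[(array([  50,   31,   38,   38, 1111], dtype=int32), array([318.71107111, 249.26642664]), array([ 514.13473454, -317.28642894,  114.        ]))]
```

View pics/w5.png

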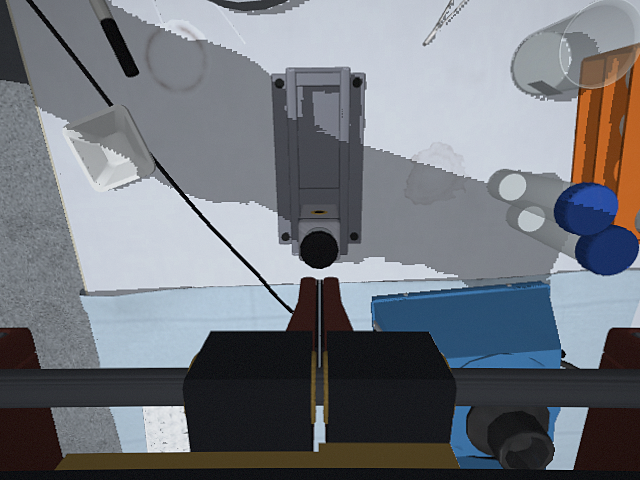

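The button is at (319,249), matching the prediction. I'll press it now.

Request:
drive_tool --commands '[[[-1,0.0048,0,0.0,-0.4],[-1,0,0,0.03,0],[-1,0,0,0.026,0],[-1,0,0,0.003,0],[-1,0,0,0.003,0],[-1,0,0,0.002,0],[-1,0,0,0,0],[-1,0,0,0,0]]]'

```text
clock: 22.5
tcp_pos: [516.2, -313.1, 137.9]
ee_rot: [0.001, 0.721, 0.693, 0.0]
wrist_force: [0.1, -0.3, 1.7]
finger_gap: 0.005
```

Request:
drive_tool --commands '[[[-1,0,0,0.001,0],[-1,0,0,0.001,0],[-1,0,0,0.001,0],[-1,0,0,0.001,0],[-1,0,0,0,0],[-1,0,0,0,0],[-1,0,0,0,0],[-1,0,0,0,0]]]'

```text
clock: 23.5
tcp_pos: [516.6, -313.0, 134.3]
ee_rot: [0.001, 0.721, 0.693, 0.0]
wrist_force: [-0.1, 1.2, 8.4]
finger_gap: 0.005
```

It's stiff (8.4 N). I'll go on to the stop.

Request:
drive_tool --commands '[[[-1,0,0,0.002,0],[-1,0,0,0.002,0],[-1,0,0,0.001,0],[-1,0,0,0.001,0],[-1,0,0,0.001,0],[-1,0,0,0,0],[-1,0,0,0,0],[-1,0,0,0,0]]]'

```text
clock: 24.5
tcp_pos: [517.1, -313.1, 128.2]
ee_rot: [0.002, 0.721, 0.693, 0.001]
wrist_force: [-0.7, 2.5, 15.3]
finger_gap: 0.005
```

Request:
drive_tool --commands '[[[-1,0,0,0.001,0],[-1,0,0,0.001,0],[-1,0,0,0,0],[-1,0,0,0,0],[-1,0,0,0,0],[-1,0,0,0,0],[-1,0,0,0,0],[-1,0,0,0,0]]]'

```text
clock: 25.5
tcp_pos: [518.0, -313.3, 127.6]
ee_rot: [0.003, 0.721, 0.693, 0.001]
wrist_force: [-1.6, 3.2, 22.8]
finger_gap: 0.006
```

Request:
drive_tool --commands '[[[0.3,0,0,-0.012,0],[0.3,0,0,-0.02,0],[0.3,-0.0045,0,0,0],[0.3,0,0,0,0],[0.3,0,0,0,0],[0.3,0,0,0,0],[0.3,0,0,0,0],[0.3,0,0,0,0]]]'

```text
clock: 26.5
tcp_pos: [515.6, -317.4, 156.0]
ee_rot: [-0.0, 0.721, 0.693, 0.0]
wrist_force: [0.5, 0.5, -0.5]
finger_gap: 0.651
```

Run:
```python
from h import *
s,im=snap('wrist','w6.png'); delta(s,(514.3,-317.6,78.5),-2.6); print(s['finger_gap'])
for z in (104,111,114): print(z,proj('wrist',(514.3,-317.4,z),s).round(1))
g=im[200:340,270:370].max(2)<45
n,l,st,c=cv2.connectedComponentsWithStats(g.astype(np.uint8)); print([(st[i],c[i]+[270,200],at('wrist',c[i]+[270,200],111,s)) for i in range(1,n) if st[i][4]>400])
```

```text
tcp [ 515.6 -317.4  156. ] ytool ang -2.23 dtool [-0.3 -1.2 77.5] turn 0.37 F [ 0.5  0.5 -0.5] clk 26.5
0.6508836946988521
104 [316.7 276.4]
111 [316.6 281.4]
114 [316.6 283.7]
[(array([  25,   59,   45,   44, 1556], dtype=int32), array([316.33547558, 280.37660668]), array([ 514.16475225, -316.77086673,  111.        ]))]
```

The button came back up (top at about 111 mm), so this one is stiff. I'll grasp it and take it to the tray.

Request:
drive_tool --commands '[[[0.3,0,-0.0012,0.03,0.4],[0.3,0,0,0.03,0],[0.3,0,0,0.0175,0],[0.3,0,0,0,0],[-1,0,0,0,0],[-1,0,0,0,0],[-1,0,0,0,0],[-1,0,0,0,0]]]'

```text
clock: 27.55
tcp_pos: [514.7, -317.7, 79.4]
ee_rot: [0.001, 0.723, 0.691, 0.0]
wrist_force: [-1.2, 0.2, 3.4]
finger_gap: 0.341
```

Request:
drive_tool --commands '[[[-1,0,0,0,0],[-1,0,0,0,0],[-1,0,0,-0.01,0],[-1,0,0,-0.02,0],[-1,0,0,-0.02,0],[-1,0,0,-0.03,0],[-1,0,0,-0.06,0],[-1,0,0,-0.02,0]]]'

```text
clock: 28.55
tcp_pos: [515.8, -317.8, 244.0]
ee_rot: [0.003, 0.723, 0.691, 0.001]
wrist_force: [0.3, -0.3, -1.5]
finger_gap: 0.341
```

Run:
```python
from h import *
s=bot.get_state(); delta(s,(493.5,115,90),-2.6); print(s['finger_gap'])
```

```text
tcp [ 515.8 -317.8  244. ] ytool ang -2.63 dtool [431.7 -43.  152.5] turn -0.03 F [ 0.3 -0.3 -1.5] clk 28.55
0.34073928150902166
```

Request:
drive_tool --commands '[[[-1,0.054,-0.005,0,0],[-1,0.054,-0.005,0,0],[-1,0.054,-0.005,0,0],[-1,0.054,-0.005,0,0],[-1,0.054,-0.005,0,0],[-1,0.054,-0.006,0,0],[-1,0.054,-0.006,0,0],[-1,0.054,-0.006,0,0]]]'

```text
clock: 29.55
tcp_pos: [491.0, 117.8, 240.1]
ee_rot: [0.001, 0.723, 0.691, 0.001]
wrist_force: [1.3, -0.2, -0.8]
finger_gap: 0.343
```

Run:
```python
from h import *
s,_=snap('wrist','w7.png'); delta(s,(493.5,112,90),-2.6); print(s['finger_gap'])
print(*[proj('wrist',(x,y,28),s).round(0) for x,y in [(553.5,222),(551.5,68),(435,69),(437,223)]])
snap('top','t7.png')
a=cv2.imread('pics/w7.png');b=cv2.imread('pics/t7.png')[190:290,170:510]
c=np.zeros((596,800,3),np.uint8);c[:360,:480]=cv2.resize(a,(480,360));c[360:596]=cv2.resize(b,(800,236),interpolation=cv2.INTER_CUBIC);cv2.imwrite('pics/c7.png',c)
```

```text
tcp [491.  117.8 240.1] ytool ang -2.65 dtool [ -5.6   2.5 150.1] turn -0.05 F [ 1.3 -0.2 -0.8] clk 29.55
0.3430561818207314
[383.  98.] [380. 258.] [267. 262.] [254. 103.]
```

View pics/c7.png

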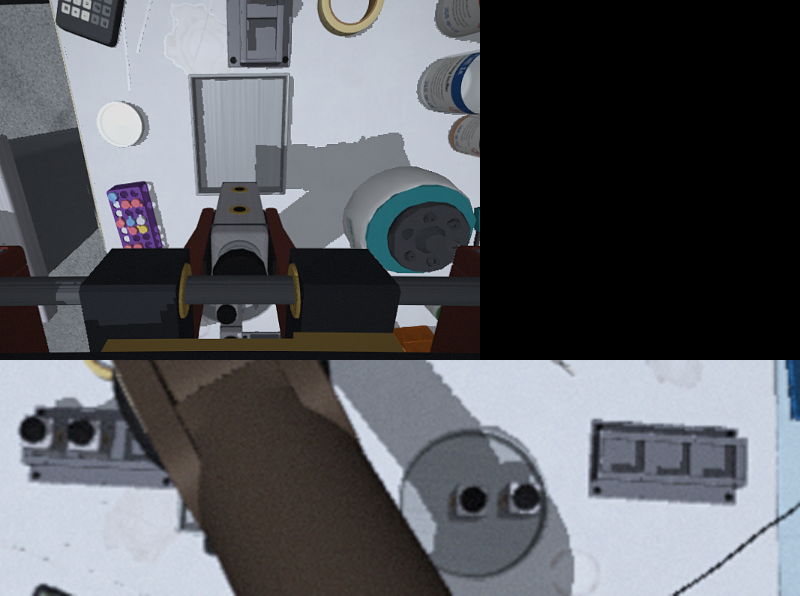

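The tray is where expected, with its corners at (253,99) and (380,257) in the full frame. Stand B is empty and flat, and the pan holds two valves. I'll lower this one.

Request:
drive_tool --commands '[[[-1,-0.0056,0.0025,0,0],[-1,0,0,0.05,0],[-1,0,0,0.05,0],[-1,0,0,0.04,0],[-1,0,0,0.014,0],[-1,0,0,0,0],[-1,0,0,0,0],[-1,0,0,0,0]]]'

```text
clock: 30.65
tcp_pos: [494.5, 110.4, 86.1]
ee_rot: [0.001, 0.723, 0.691, 0.001]
wrist_force: [-0.0, 0.1, -1.0]
finger_gap: 0.338
```

Request:
drive_tool --commands '[[[-1,0,0,0.004,0],[-1,0,0,0.002,0],[-1,0,0,0,0],[0.3,0,0,0,0],[0.3,0,0,0,0],[0.3,0,0,0,0],[0.3,0,0,-0.02,0],[0.3,0,0,-0.05,0]]]'

```text
clock: 31.65
tcp_pos: [492.1, 110.0, 147.7]
ee_rot: [-0.001, 0.723, 0.691, -0.002]
wrist_force: [2.0, 0.1, 0.1]
finger_gap: 0.648
```

Run:
```python
from h import *
delta(bot.get_state(),(523.5,307,200),-2.1)
```

```text
tcp [492.1 110.  147.7] ytool ang -2.63 dtool [198.2  22.1 -52.5] turn -0.53 F [2.  0.1 0.1] clk 31.65
```

Request:
drive_tool --commands '[[[0.3,0,0,-0.052,0],[-1,0,0,0,0],[-1,0.0495,0.0055,0,0],[-1,0.0495,0.0055,0,0],[-1,0.0495,0.0055,0,0],[-1,0.0495,0.0055,0,-0.5],[-1,0,0,0,0],[-1,0,0,0,0]]]'

```text
clock: 32.65
tcp_pos: [524.2, 306.3, 199.3]
ee_rot: [0.0, 0.72, 0.694, -0.001]
wrist_force: [0.5, -0.8, -0.9]
finger_gap: 0.003
```

Run:
```python
from h import *
s,im=snap('wrist','w8.png'); delta(s,(523.1,308.1,138),-2.1)
print([proj('wrist',(x,y,114),s).round(1) for x,y in [(524.8,353.9),(523.1,308.1)]])
g=im[100:330,250:390].max(2)<45
n,l,st,c=cv2.connectedComponentsWithStats(g.astype(np.uint8)); print([(st[i],(c[i]+[250,100]),at('wrist',c[i]+[250,100],114,s)) for i in range(1,n) if st[i][4]>300])
```

```text
tcp [524.2 306.3 199.3] ytool ang -2.13 dtool [ 1.9 -1.  61.3] turn -0.03 F [ 0.5 -0.8 -0.9] clk 32.65
[array([317.4, 183.4]), array([317.4, 253.7])]
[(array([  50,   60,   40,   41, 1292], dtype=int32), array([319.32662539, 179.91795666]), array([526.05805737, 356.01056342, 114.        ])), (array([  51,  131,   38,   38, 1130], dtype=int32), array([319.32212389, 249.55575221]), array([524.42791461, 310.93399864, 114.        ])), (array([  37,  177,   65,   53, 2292], dtype=int32), array([319.07678883, 306.20418848]), array([522.78679061, 270.12722511, 114.        ]))]
```

View pics/w8.png

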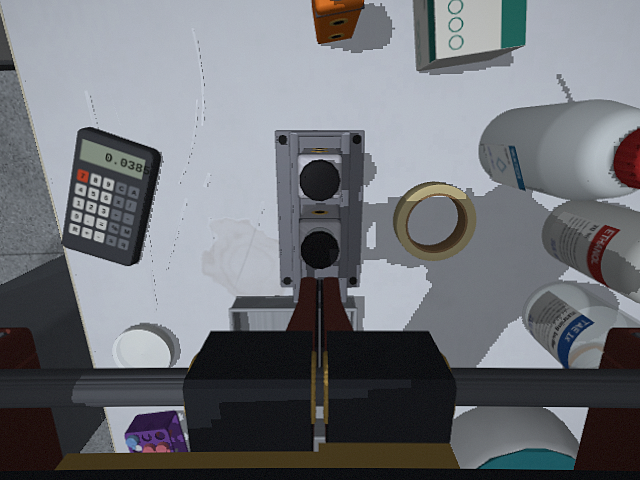

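Buttons are at (319,180) and (319,250), which gives (526,356) and (524.4,311). The orange look-alike is further off at (338,15). I'll press the mid one.

Request:
drive_tool --commands '[[[-1,0.0045,0,0,0],[-1,0,0,0.03,0],[-1,0,0,0.025,0],[-1,0,0,0.003,0],[-1,0,0,0.002,0],[-1,0,0,0.001,0],[-1,0,0,0,0],[-1,0,0,0,0]]]'

```text
clock: 33.7
tcp_pos: [525.0, 311.8, 140.1]
ee_rot: [0.0, 0.72, 0.694, 0.0]
wrist_force: [0.9, 0.4, -0.4]
finger_gap: 0.007
```

Request:
drive_tool --commands '[[[-1,0,0,0.001,0],[-1,0,0,0.001,0],[-1,0,0,0.001,0],[-1,0,0,0.001,0],[-1,0,0,0,0],[-1,0,0,0,0],[-1,0,0,0,0],[-1,0,0,0,0]]]'

```text
clock: 34.7
tcp_pos: [525.0, 311.9, 136.0]
ee_rot: [0.0, 0.72, 0.694, 0.0]
wrist_force: [0.1, 0.3, 4.6]
finger_gap: 0.005
```

Request:
drive_tool --commands '[[[-1,0,0,0.001,0],[-1,0,0,0.001,0],[-1,0,0,0.001,0],[-1,0,0,0.001,0],[-1,0,0,0,0],[-1,0,0,0,0],[-1,0,0,0,0],[-1,0,0,0,0]]]'

```text
clock: 35.7
tcp_pos: [525.3, 312.1, 132.8]
ee_rot: [0.0, 0.72, 0.694, 0.001]
wrist_force: [-0.6, -0.7, 9.0]
finger_gap: -0.0
```

Request:
drive_tool --commands '[[[-1,0,0,0.001,0],[-1,0,0,0.001,0],[-1,0,0,0.001,0],[-1,0,0,0.001,0],[-1,0,0,0.001,0],[-1,0,0,0,0],[-1,0,0,0,0],[-1,0,0,0,0]]]'

```text
clock: 36.7
tcp_pos: [525.5, 312.3, 128.3]
ee_rot: [0.0, 0.72, 0.694, 0.001]
wrist_force: [-1.2, -2.4, 13.0]
finger_gap: 0.006
```

It's stiff. I'll press the last bit to the hard stop and then back off.

Request:
drive_tool --commands '[[[-1,0,0,0.001,0],[-1,0,0,0.001,0],[-1,0,0,0.001,0],[-1,0,0,0,0],[-1,0,0,0,0],[-1,0,0,0,0],[-1,0,0,0,0],[-1,0,0,0,0]]]'

```text
clock: 37.7
tcp_pos: [526.5, 313.2, 127.4]
ee_rot: [0.001, 0.72, 0.694, 0.003]
wrist_force: [-3.9, -3.2, 26.2]
finger_gap: 0.002
```

Request:
drive_tool --commands '[[[0.3,0,0,-0.012,0],[0.3,0,0,-0.02,0],[0.3,0,0,0,0],[0.3,0,0,0,0],[0.3,0,0,0,0],[0.3,0,0,0,0],[0.3,0,0,0,0],[0.3,0,0,0,0]]]'

```text
clock: 38.7
tcp_pos: [524.7, 311.7, 155.5]
ee_rot: [-0.0, 0.72, 0.694, -0.0]
wrist_force: [0.5, -0.5, -0.0]
finger_gap: 0.653
```

Run:
```python
from h import *
s,im=snap('wrist','w9.png'); print(s['finger_gap'])
g=im[200:340,270:370].max(2)<45
n,l,st,c=cv2.connectedComponentsWithStats(g.astype(np.uint8))
for i in range(1,n):
  if st[i][4]>400: p=c[i]+[270,200]; X=at('wrist',p,111,s); print(st[i],p,X); delta(s,(*X[:2],78.5),-2.1)
```

```text
0.6531238125137353
[  24    0   50   28 1074] [318.34823091 211.22160149] [525.85714568 350.96353365 111.        ]
tcp [524.7 311.7 155.5] ytool ang -2.13 dtool [39.3 -0.3 77. ] turn -0.03 F [ 0.5 -0.5 -0. ] clk 38.7
[  27   60   45   45 1578] [318.46641318 282.11280101] [524.45888565 311.45592793 111.        ]
tcp [524.7 311.7 155.5] ytool ang -2.13 dtool [-0.2 -0.2 77. ] turn -0.03 F [ 0.5 -0.5 -0. ] clk 38.7
```

Request:
drive_tool --commands '[[[0.3,0,0,0.03,0],[0.3,0,0,0.03,0],[0.3,0,0,0.017,0],[0.3,0,0,0,0],[-1,0,0,0,0],[-1,0,0,0,0],[-1,0,0,0,0],[-1,0,0,0,0]]]'

```text
clock: 39.75
tcp_pos: [525.1, 311.9, 79.3]
ee_rot: [0.0, 0.72, 0.694, 0.0]
wrist_force: [-0.5, -0.5, 3.5]
finger_gap: 0.34
```

Request:
drive_tool --commands '[[[-1,0,0,0,0],[-1,0,0,0,0],[-1,0,0,-0.01,0],[-1,0,0,-0.02,0],[-1,0,0,-0.02,0],[-1,0,0,-0.03,0],[-1,0,0,-0.03,0],[-1,0,0,0,0]]]'

```text
clock: 40.75
tcp_pos: [525.9, 312.8, 192.2]
ee_rot: [0.001, 0.72, 0.694, 0.003]
wrist_force: [-0.1, -0.3, -1.0]
finger_gap: 0.341
```

Run:
```python
from h import *
s,_=snap('wrist','w10.png'); delta(s,(493.5,152,90),-2.1); print(s['finger_gap'])
snap('top','t10.png')
a=cv2.imread('pics/w10.png');b=cv2.imread('pics/t10.png')[190:290,170:510]
c=np.zeros((596,800,3),np.uint8);c[:360,:480]=cv2.resize(a,(480,360));c[360:596]=cv2.resize(b,(800,236),interpolation=cv2.INTER_CUBIC);cv2.imwrite('pics/c10.png',c)
```

```text
tcp [525.9 312.8 192.2] ytool ang -2.15 dtool [-162.2  -26.9  101.6] turn -0.05 F [-0.1 -0.3 -1. ] clk 40.75
0.34054001762652436
```

View pics/c10.png

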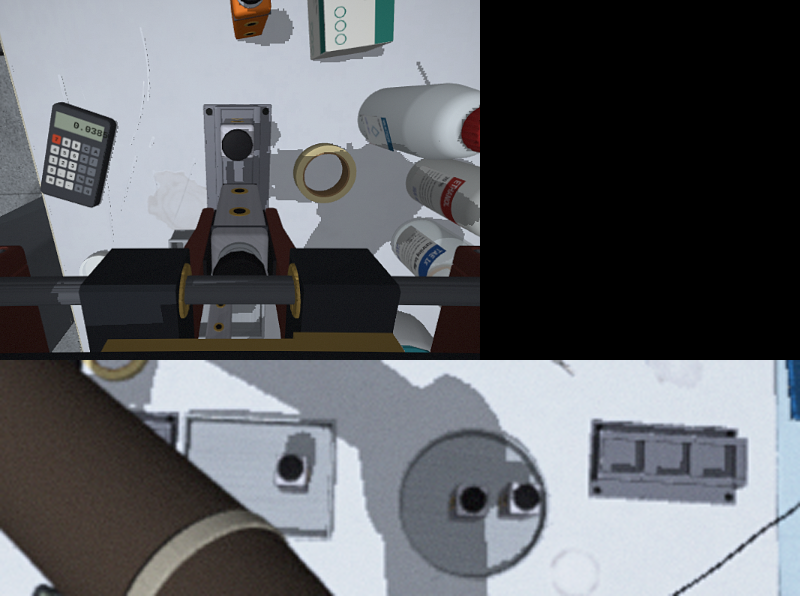

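The tray is unmoved, with the first stiff valve standing in it. I'll place this one at about (493,155).

Request:
drive_tool --commands '[[[-1,-0.04,-0.007,0,0],[-1,-0.04,-0.007,0,0],[-1,-0.04,-0.006,0,0],[-1,-0.039,-0.006,0,0],[-1,0,0,0.05,0],[-1,0,0,0.04,0],[-1,0,0,0.013,0],[-1,0,0,0,0]]]'

```text
clock: 41.85
tcp_pos: [492.2, 153.9, 85.0]
ee_rot: [-0.001, 0.72, 0.694, -0.001]
wrist_force: [0.7, 0.6, -0.9]
finger_gap: 0.336
```

Request:
drive_tool --commands '[[[-1,0,0,0.003,0],[-1,0,0,0.002,0],[-1,0,0,0,0],[-1,0,0,0,0],[0.3,0,0,0,0],[0.3,0,0,0,0],[0.3,0,0,0,0],[0.3,0,0,-0.02,0]]]'

```text
clock: 42.85
tcp_pos: [491.9, 153.4, 99.8]
ee_rot: [-0.001, 0.72, 0.694, -0.001]
wrist_force: [-0.2, 0.8, 0.9]
finger_gap: 0.648
```

Run:
```python
from h import *
delta(bot.get_state(),(526.1,352,200),-2.1)
```

```text
tcp [491.9 153.4  99.8] ytool ang -2.13 dtool [ 199.7   26.5 -100.4] turn -0.03 F [-0.2  0.8  0.9] clk 42.85
```

Request:
drive_tool --commands '[[[0.3,0,0,-0.05,0],[0.3,0,0,-0.05,0],[-1,0.05,0.0065,0,0],[-1,0.05,0.0065,0,0],[-1,0.05,0.0065,0,0],[-1,0.05,0.0065,0,0],[-1,0,0,0,0],[-1,0,0,0,0]]]'

```text
clock: 43.85
tcp_pos: [526.1, 351.9, 200.1]
ee_rot: [0.0, 0.72, 0.694, -0.001]
wrist_force: [0.8, -0.0, 0.2]
finger_gap: 0.016
```

Run:
```python
from h import *
s,im=snap('wrist','w11.png')
g=im[150:272,250:390].max(2)<45
n,l,st,c=cv2.connectedComponentsWithStats(g.astype(np.uint8))
for i in range(1,n):
  if st[i][4]>400: p=c[i]+[250,150]; X=at('wrist',p,114,s); print(st[i],p,X); delta(s,(*X[:2],138),-2.1)
```

```text
[  50   80   38   38 1131] [318.556145   248.83731211] [525.97142007 356.87909716 114.        ]
tcp [526.1 351.9 200.1] ytool ang -2.12 dtool [ 5.  -0.3 62.1] turn -0.02 F [ 0.8 -0.   0.2] clk 43.85
```

Request:
drive_tool --commands '[[[-1,0.0045,0,0,0],[-1,0,0,0.03,0],[-1,0,0,0.025,0],[-1,0,0,0.004,0],[-1,0,0,0.003,0],[-1,0,0,0.001,0],[-1,0,0,0.001,0],[-1,0,0,0.001,0]]]'

```text
clock: 44.9
tcp_pos: [526.8, 357.3, 136.3]
ee_rot: [0.0, 0.72, 0.694, 0.001]
wrist_force: [-0.8, -0.9, 4.9]
finger_gap: 0.006
```

Request:
drive_tool --commands '[[[-1,0,0,0.001,0],[-1,0,0,0.001,0],[-1,0,0,0.001,0],[-1,0,0,0,0],[-1,0,0,0,0],[-1,0,0,0,0],[-1,0,0,0,0],[-1,0,0,0,0]]]'

```text
clock: 45.9
tcp_pos: [527.1, 357.6, 134.0]
ee_rot: [0.0, 0.72, 0.694, 0.001]
wrist_force: [-0.4, -1.0, 9.2]
finger_gap: 0.007
```

Request:
drive_tool --commands '[[[-1,0,0,0.001,0],[-1,0,0,0.001,0],[-1,0,0,0.001,0],[-1,0,0,0,0],[-1,0,0,0,0],[-1,0,0,0,0],[-1,0,0,0,0],[-1,0,0,0,0]]]'

```text
clock: 46.9
tcp_pos: [527.2, 357.8, 131.3]
ee_rot: [0.0, 0.72, 0.694, 0.001]
wrist_force: [-1.1, -0.9, 11.0]
finger_gap: 0.007
```

Stiff again. I'll press it home and back off.

Request:
drive_tool --commands '[[[-1,0,0,0.001,0],[-1,0,0,0.001,0],[-1,0,0,0.001,0],[-1,0,0,0.001,0],[-1,0,0,0.001,0],[-1,0,0,0.001,0],[-1,0,0,0,0],[-1,0,0,0,0]]]'

```text
clock: 47.9
tcp_pos: [528.1, 358.6, 127.5]
ee_rot: [0.001, 0.72, 0.694, 0.003]
wrist_force: [-2.0, -3.4, 22.2]
finger_gap: 0.006
```

Request:
drive_tool --commands '[[[0.3,0,0,-0.012,0],[0.3,0,0,-0.02,0],[0.3,0,0,0,0],[0.3,0,0,0,0],[0.3,0,0,0,0],[0.3,0,0,0,0],[0.3,0,0,0,0],[0.3,0,0,0,0]]]'

```text
clock: 48.9
tcp_pos: [526.5, 357.1, 155.5]
ee_rot: [-0.0, 0.72, 0.694, -0.0]
wrist_force: [0.0, 0.8, -0.6]
finger_gap: 0.653
```

Run:
```python
from h import *
s,im=snap('wrist','w12.png'); print(s['finger_gap'])
g=im[200:340,270:370].max(2)<45
n,l,st,c=cv2.connectedComponentsWithStats(g.astype(np.uint8))
for i in range(1,n):
  if st[i][4]>400: p=c[i]+[270,200]; X=at('wrist',p,111,s); print(st[i],p,X); delta(s,(*X[:2],78.5),-2.1)
```

```text
0.6532651037199498
[  26   59   46   45 1586] [318.18474149 281.24148802] [526.05410932 357.4198479  111.        ]
tcp [526.5 357.1 155.5] ytool ang -2.14 dtool [ 0.3 -0.4 77. ] turn -0.04 F [ 0.   0.8 -0.6] clk 48.9
```

The button came up again (row 281), so it's stiff.

Request:
drive_tool --commands '[[[0.3,0,0,0.03,0],[0.3,0,0,0.03,0],[0.3,0,0,0.017,0],[0.3,0,0,0,0],[-1,0,0,0,0],[-1,0,0,0,0],[-1,0,0,0,0],[-1,0,0,0,0]]]'

```text
clock: 49.95
tcp_pos: [526.8, 357.3, 79.4]
ee_rot: [0.0, 0.72, 0.694, 0.0]
wrist_force: [-0.0, -1.1, 4.1]
finger_gap: 0.336
```

Request:
drive_tool --commands '[[[-1,0,0,0,0],[-1,0,0,0,0],[-1,0,0,-0.01,0],[-1,0,0,-0.02,0],[-1,0,0,-0.02,0],[-1,0,0,-0.03,0],[-1,0,0,-0.03,0],[-1,0,0,0,0]]]'

```text
clock: 50.95
tcp_pos: [527.6, 358.4, 192.4]
ee_rot: [0.0, 0.72, 0.694, 0.003]
wrist_force: [0.3, 0.0, -1.2]
finger_gap: 0.341
```

Run:
```python
from h import *
s,_=snap('top','t13.png'); delta(s,(493.5,197,90),-2.1); print(s['finger_gap'])
a=cv2.imread('pics/t10.png');b=cv2.imread('pics/t13.png')
print([ (a[y0:y1,x0:x1].astype(int)-b[y0:y1,x0:x1]).__abs__().mean().round(1) for y0,y1,x0,x1 in [(210,270,338,405),(210,255,415,495)]])
cv2.imwrite('pics/c13.png',cv2.resize(b[190:290,170:510],(800,236),interpolation=cv2.INTER_CUBIC))
```

```text
tcp [527.6 358.4 192.4] ytool ang -2.14 dtool [-162.9  -28.5  101.7] turn -0.04 F [ 0.3  0.  -1.2] clk 50.95
0.3406491147344184
[np.float64(9.9), np.float64(2.3)]
```

View pics/c13.png

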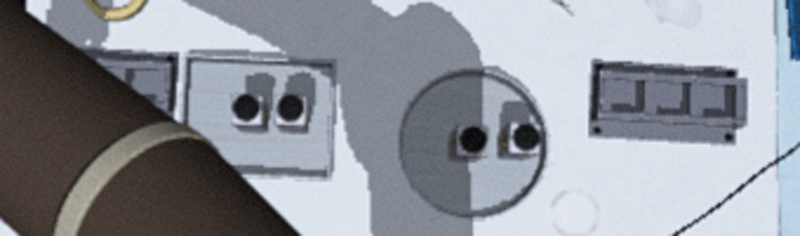

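Two valves stand in the tray and nothing has been disturbed. I'll place the third at about y=194.

Request:
drive_tool --commands '[[[-1,-0.042,-0.007,0,0],[-1,-0.042,-0.007,0,0],[-1,-0.042,-0.007,0,0],[-1,-0.04,-0.007,0,0],[-1,0,0,0.05,0],[-1,0,0,0.04,0],[-1,0,0,0.013,0],[-1,0,0,0,0]]]'

```text
clock: 52.0
tcp_pos: [491.7, 192.4, 85.1]
ee_rot: [-0.001, 0.72, 0.694, -0.001]
wrist_force: [-0.8, -0.6, -0.7]
finger_gap: 0.34
```

Request:
drive_tool --commands '[[[-1,0,0,0.003,0],[-1,0,0,0.002,0],[-1,0,0,0,0],[-1,0,0,0,0],[0.3,0,0,0,0],[0.3,0,0,0,0],[0.3,0,0,0,0],[0.3,0,0,-0.02,0]]]'

```text
clock: 53.0
tcp_pos: [491.4, 191.9, 99.8]
ee_rot: [-0.001, 0.72, 0.694, -0.001]
wrist_force: [-0.0, -0.4, 0.5]
finger_gap: 0.654
```

Request:
drive_tool --commands '[[[0.3,0,0,-0.05,0],[0.3,0,0,-0.05,0],[0.3,0,0,-0.05,0],[0.3,-0.06,0,-0.02,0],[0.3,-0.06,0,0,0],[0.3,-0.06,0,0,0],[0.3,-0.06,0,0,0],[0.3,-0.06,0,0,0]]]'

```text
clock: 54.0
tcp_pos: [480.8, -108.7, 270.8]
ee_rot: [0.0, 0.72, 0.694, 0.0]
wrist_force: [1.9, 0.1, 0.6]
finger_gap: 0.648
```

Run:
```python
from h import *
s,_=snap('top','t14.png'); delta(s,(500,-100,250))
b=cv2.imread('pics/t14.png');snap('scene','s14.png');a=cv2.imread('pics/s14.png')[160:330,215:485]
c=np.zeros((590,800,3),np.uint8);c[:340,:540]=cv2.resize(a,(540,340));c[350:586]=cv2.resize(b[190:290,170:510],(800,236),interpolation=cv2.INTER_CUBIC);cv2.imwrite('pics/c14.png',c)
```

```text
tcp [ 480.8 -108.7  270.8] ytool ang -2.13 dtool [ 9.4 18.9 20.8] turn None F [1.9 0.1 0.6] clk 54.0
```

View pics/c14.png

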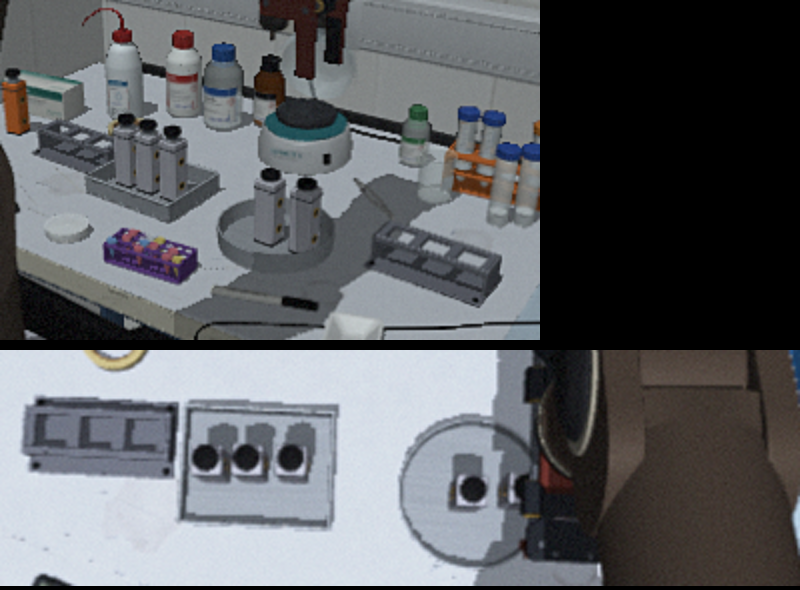

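Three valves stand inside the tray and two inside the pan. Both stands are empty and flat, the orange look-alike is untouched, and the robot is clear of everything. I'll hand the job in.

```bash
python3 -c "
from cell import bot
print(bot.close_job())"
```

```text
the job is handed in; nothing more can be done
None
```

The job is done and handed in at about 54 s on the clock. I found five valves, pressed each one home once, and lifted each straight up out of its stand.

| Stand | Position | Felt on pressing | Afterwards | Placed |
|---|---|---|---|---|
| Right | Left and middle in the top view | About 1 N until near the end of travel, then a hard stop at about 10 N | Stayed down | Round pan |
| Right | Right in the top view | About 8 N rising to about 15 N, then a hard stop | Came up again | Rectangular tray |
| Left | Both valves | About 9 N rising to 11–13 N, then a hard stop | Came up again | Rectangular tray |

- **Last pictures:** three valves stand inside the tray and two inside the pan. Both stands are empty and flat, the tray and pan have not moved, and the orange look-alike is untouched. The gripper is well clear, though in the last top view it partly hides one pan valve, which the scene view shows standing.
- **Disagreements:** the press on the right stand's stiff valve landed about 4.5 mm off centre, but it still reached the stop and sprang back. The second pan valve went down about 3 mm lower than planned and about 5 mm off its target spot, and it still stands inside the rim. No check failed.

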